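# Take the pressure valve off the cooker for washing

## Robot

A 6-joint arm with a two-finger parallel gripper is mounted at the origin on the work surface. World frame = base frame: x ahead of the robot, y to its left, z up, the work surface at z = 0. Lengths are in mm, angles in rad, forces in N, time in s.
With the tool pointing down it reaches from about 375 to 900 mm from the base axis. Payload 3.1 kg.
Tool frame: the origin (TCP) lies midway between the tips of the shut fingers; the grasp point (between the pads) lies env.pinch_z behind it (env.pinch_z is the distance from the TCP to the grasp point, in mm); z points along the fingers, y is the line along which they close (so a half turn about z gives the same grasp; the last joint's range is limited). The gripper opens to 85 mm and grips with 20 to 120 N. Pads are 22 mm wide; open, the fingers measure 114 mm over their backs; the gripper's body (76 mm by 85 mm) begins 54 mm behind the grasp point. The pads swing forward as they close: fully open they stand 13 mm farther back than shut.
Start: joints at [0.945, 0.527, 1.433, -0, 1.181, -0.178], TCP at [270.573, 563.371, 231.31] pointing down, gripper open.
Joint ranges: [-3.08, 3.08], [-0.75, 2.2], [0.22, 2.44], [-1.43, 4.57], [0, 2.65], [-2.85, 2.85]. Speed limits (rad/s): [2.79, 2.79, 3.14, 3.14, 3.14, 3.14].

## Interface

Orientations are given as a rotation vector (axis times angle).
In Python, from rig import get_state, camera, get_calibration, env gives the robot as it stands.
- The arm moves only by the tool move_arm, never from a script. Its argument "motion" is a list that holds one entry, the list of rows, each a list of 7 numbers: the finger opening in cm, from 0 to 8.54, then the shift along the tool's x, y, z in cm, then the turn, a rotation vector about the tool's x, y, z in rad. A call has 1 to 10 rows; each row shifts and turns the commanded pose from where the row before left it, along the tool's axes as they then stand; what a row does not reach is not made up. A row lasts 1/8 s, in which the tool goes at most 62.5 mm and 10.7 degrees, less where a joint would pass 70% of its speed; a pose out of reach is approached as far as the arm can. A call is refused whole if a number of a shift passes 6.25 or a number of a turn 0.188, either way. A call with a gripper value outside its range is refused whole. The fingers move at their own pace and stop on an object; "squeeze" is the grip in N (left out, the last holds). Time passes only in rows, so rows that do not move let the fingers close. It gives the time, the measured TCP pose, the force, the opening and the grip force at its end, in the units of the state.
- get_state(): the state, without advancing time (a new reading comes with each control period).
- camera(name): name is "side" or "top" or "wrist"; returns the picture (400x640x3 uint8, red, green, blue); there is no depth.
- get_calibration(name): a dict with "camera_matrix" (3x3 intrinsics, pixels), "eye" and "orientation" of the camera in the world; the wrist camera has in their place "tool_from_camera" (4x4, takes a point from camera to tool coordinates, whose origin is the TCP and whose axes are the flange's). Camera axes: x right, y down, z forward; pixel columns grow to the right and rows downward; lengths in mm; the calibration is good to about 2 mm. The wrist camera is an equidistant fisheye: a pixel r from the principal point sees the ray r / f radians off the axis. A picture is of the moment at which its call begins: read the wrist's pose just before it. get_calibration takes no time and is no camera call.
- env.job_done(): hands the job in; it is judged then, once.
The state is a dict: "t": time; "joint_pos": joint angles; "dq": joint speeds; "tau": joint torques, N m; "tool_pos": TCP position; "tool_rot": TCP orientation; "contact_force": force on the tool from outside, world axes, zero at the start; "moment": the same for the moment, N m; "width": opening from 0.0 (shut) to 1.0 (fully open); "gripper_force": force on a finger pad.
Only numpy, scipy, OpenCV 4.12 (cv2) and the standard library are available. Lean on these libraries where they do the work, as an engineer would, in place of code of your own. Each camera call takes 0.05 s, during which the arm holds its last target. There are 200 camera calls.

## Task

The pressure cooker is cold: take its black valve cap off the lid for washing. Press the cap down against its spring, just firmly enough to free the catch and without crushing the red seal under it or forcing it round, turn it anticlockwise to the green dot, lift it off, and set it down while still holding it, not dropped, right way up on the floor of the blue enamel dish. Leave everything else where it is.

Things in the scene. Friction and masses are not known exactly. Their poses are not given: they have to be found in the camera images.
- valve: the pressure valve cap, loose, black, 44 mm across, 36 mm high, 85 g: a round knurled skirt with a flat crown 16 mm up, and on the crown a grip bar 40 mm long, 12 mm thick, 20 mm high with a white mark at its +x end. Origin: centre of the skirt's lower edge; z up through the cap, x along the bar. Locked: origin 5 mm above the red seal's face (175 mm above the table), x along the collar's x
- valve_bar (a point): the middle of the valve's grip bar: 26 mm above the valve's origin, 10 mm above the flat crown, 10 mm below the bar's top; x along the bar, y across it. Beside the bar the crown is flat for 16 mm on each side. A spring under the crown pushes the cap up; its setting differs: 5 to 9 N start it down, 11 to 15 N bring it 4.5 mm down, where the catches let go, and 5 mm down the skirt meets the seal
- collar: steel bayonet collar in the middle of the cooker's lid, fixed to it; flange 59 mm across. Origin: on its axis, level with the seal's top face, 170 mm above the table. Not pressed, the cap can be neither turned nor pulled off; it never turns clockwise from locked. Pressed 4.5 to 5 mm down it turns anticlockwise (from above) against slight friction. More than 30 N between cap and collar spoils them
- free_mark (a point): green dot on the flange's rim, 27 mm from its axis, 60 degrees anticlockwise of the white dot (collar's x), where the cap is locked. Turned 53 to 67 degrees from locked the cap is free, and at 67 it meets a stop; let up there, the spring raises it 2 to 5 mm above the locked height and it lifts straight off. Let up earlier, it stays caught
- seal: soft red silicone seal ring on the flange under the cap's skirt, 47 mm across, fixed. Origin: its centre, at its top face. It is bruised if the cap squeezes it with more than 8 N over what the spring takes; a push of 16 to 19 N on the cap clears the catches and spares the seal at any setting of the spring
- cooker: closed steel pressure cooker, fixed, 230 mm across the lid, lid 165 mm high at the middle, with a long black handle (30 mm wide, to 300 mm from the middle, up to 165 mm high) towards its +y and a short helper handle (to 145 mm from the middle, 120 mm high) towards its -y. Origin: centre of its underside
- blue_dish: shallow blue enamel dish, loose, 0.3 kg, 150 mm across the rim, 20 mm high; its flat floor is 4 mm above the table and about 105 mm across. Origin: centre of its underside
- cookie_plate: white plate of the same shape as the blue dish (150 mm across, 20 mm high) with four round cookies on it, up to 22 mm high; a bystander. Origin: centre of its underside
- jam_jar: jam jar with a red lid, 66 mm across, 95 mm high; a bystander. Origin: centre of its underside
- mug: blue enamel mug, 80 mm across, 85 mm high; a bystander. Origin: centre of its underside
- spoon: wooden spoon lying flat, 230 mm long; a bystander. Origin: on the table under its middle; x along it
- brush: pastry brush lying flat, 200 mm long; a bystander. Origin: on the table under its middle; x along it
- cutter: round tin cookie cutter, 72 mm across, 30 mm high; a bystander. Origin: centre of its underside
- sugar_shaker: steel sugar shaker, 64 mm across, 116 mm high; a bystander. Origin: centre of its underside
Not all that is in view belongs to the job. Of the things like the valve, leave any that is brown, purple or turquoise; of the rest the smaller one is meant.

How it is judged (in metres and radians):
On the way, in this order (a step that is already met when the one before it is completed fails the run):
1. the valve cap is pressed down off its catches (z of valve in the frame of collar below 0.001 m), for 0.1 s.
2. it is turned anticlockwise to where it is free, still on the collar (angle between the x axis of valve and the x axis of collar, either way round above 0.92 rad and distance between valve and collar below 0.012 m), for 0.05 s.
3. it is lifted clear of the collar (z of valve in the frame of collar above 0.03 m), for 0.1 s.
4. it is set on the blue dish while still held (contact force between valve and blue_dish above 0.3 N and contact force between the fingers and valve above 0.3 N), for 0.05 s.
At the end, for the whole second after the job is handed in: the valve cap stands right way up (within 7 degrees) and still on the floor of the blue dish, its middle within 36 mm of the dish's middle, the dish within 40 mm of where it stood (horizontal distance between valve and blue_dish below 0.036 m and z of valve in the frame of blue_dish between 0.001 and 0.008 m and angle between valve's own z axis and vertical below 0.12 rad and linear speed of valve below 0.01 m/s and distance of blue_dish from where it was at the start of the episode below 0.04 m); the robot touches nothing.
It fails at once if the seal under the valve cap squeezed with more than 8 N (contact force between valve and seal above 8 N).
It fails at once if the valve cap forced against its catches or stops: more than 30 N between cap and collar (contact force between valve and collar above 30 N).
It fails at once if a bystander moved by more than 30 mm (distance of any of cookie_plate, jam_jar, mug, spoon, brush, cutter, sugar_shaker from where it was at the start of the episode above 0.03 m).
It also fails if it takes over 72 s, if anything falls off the work surface, if the arm or the gripper's body presses on something with over 40 N, if the wrist force passes 120 N, or if a joint passes its speed limit or range.

## Working session

There is one attempt and no reset: what is moved stays moved. The work goes in short steps, Python scripts to look and compute and a tool call to move; the robot and the scene stay as the last step left them, time stands still between calls to the robot, and variables do not carry over. Pictures are saved under pics/ and viewed, at most 10 in all, crops included, and the job is handed in when it is done.

Besides the shell and the picture viewer there is one more tool, called by a JSON object that holds its "name" and its "arguments". move_arm: Moves the arm, as the interface text tells. Its arguments: {"type":"object","properties":{"motion":{"type":"array"},"squeeze":{"type":"number"}},"required":["motion"]}

```bash
mkdir -p pics
python3 - <<'E'
from rig import get_state, camera, get_calibration, env
import cv2
for n in ("top","side"):
    cv2.imwrite(f"pics/{n}0.png",camera(n)[:,:,::-1])
    print(n,get_calibration(n))
print(get_calibration("wrist"),env.pinch_z); s=get_state(); print(s)
E
```

```text
top {'camera_matrix': array([[381.87210282,   0.        , 321.79589245],
       [  0.        , 381.87210282, 203.97789765],
       [  0.        ,   0.        ,   1.        ]]), 'eye': array([ 467.79945017,  -28.1191992 , 1084.58615706]), 'orientation': array([-2.18292129,  2.22543434, -0.02465815])}
side {'camera_matrix': array([[457.21525452,   0.        , 317.95683933],
       [  0.        , 457.21525452, 203.52272616],
       [  0.        ,   0.        ,   1.        ]]), 'eye': array([400.29165138, 827.63308901, 902.41447253]), 'orientation': array([-0.22337755,  2.83443244, -1.23834504])}
{'camera_matrix': array([[309.70691629,   0.        , 313.24287297],
       [  0.        , 309.70691629, 196.13082439],
       [  0.        ,   0.        ,   1.        ]]), 'tool_from_camera': array([[ 7.84891707e-04, -9.44912632e-01, -3.27321711e-01,
         8.43156660e+01],
       [ 9.99999659e-01,  8.25459069e-04,  1.49844585e-05,
         2.33335596e-03],
       [ 2.56031671e-04, -3.27321611e-01,  9.44912958e-01,
        -1.43265820e+02],
       [ 0.00000000e+00,  0.00000000e+00,  0.00000000e+00,
         1.00000000e+00]])} 18.700000000000003
{'t': 0.1, 'joint_pos': array([ 9.44505379e-01,  5.28341527e-01,  1.43375925e+00,  3.46576420e-05,
        1.18141465e+00, -1.78492314e-01]), 'dq': array([ 0.00183435, -0.0026661 , -0.00240902, -0.00166145,  0.00099296,
        0.00207554]), 'tau': array([-2.52724817e-05, -4.43306208e+01, -1.78586519e+01, -2.01656176e-04,
        3.89056731e-03,  4.03133782e-06]), 'tool_pos': array([270.19566306, 562.87214889, 230.45568703]), 'tool_rot': array([-6.97384331e-01, -3.06240689e+00,  2.75864958e-03]), 'contact_force': array([0.80690902, 0.13241613, 0.8122168 ]), 'moment': array([ 0.01179794,  0.01456561, -0.00294526]), 'gripper_force': 0.0, 'width': 0.9958970092353716}
```

View pics/top0.png

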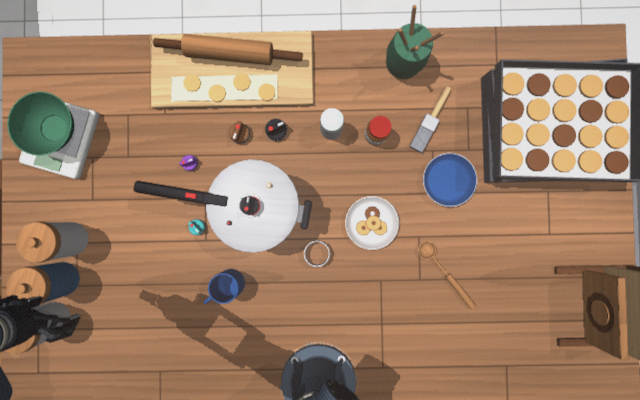

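View pics/side0.png

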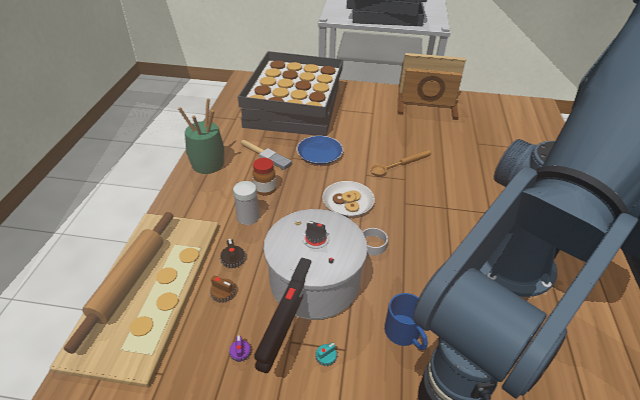

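The top view shows the cooker at about (252,205), with its black cap at (249,205). The blue dish is at (450,179) and a second black cap stands on the table at (276,129). The side view shows the cap at (316,233) and the dish at (320,150). I'll zoom in on the cap.

```bash
cat > h.py <<'E'
import numpy as np, cv2
from scipy.spatial.transform import Rotation as R
from rig import get_state, camera, get_calibration, env
def ray(n,uv):
    c=get_calibration(n);K=c["camera_matrix"]
    d=R.from_rotvec(c["orientation"]).apply(np.linalg.inv(K)@[uv[0],uv[1],1]); return c["eye"],d
def plane(n,uv,z):
    e,d=ray(n,uv); return e+d*(z-e[2])/d[2]
def two(a,b):
    (e1,d1),(e2,d2)=ray("top",a),ray("side",b)
    s=np.linalg.lstsq(np.c_[d1,-d2],e2-e1,rcond=None)[0]; p,q=e1+s[0]*d1,e2+s[1]*d2
    return (p+q)/2,np.linalg.norm(p-q)
def proj(n,p):
    c=get_calibration(n); q=R.from_rotvec(c["orientation"]).inv().apply(p-c["eye"]); q=c["camera_matrix"]@q; return q[:2]/q[2]
def wrist_plane(uv,z,s):
    c=get_calibration("wrist");K=c["camera_matrix"];T=c["tool_from_camera"]
    v=(np.array(uv)-K[:2,2])/K[0,0]; r=np.hypot(*v); d=np.r_[v/r*np.sin(r),np.cos(r)]
    Rt=R.from_rotvec(s["tool_rot"]); e=s["tool_pos"]+Rt.apply(T[:3,3]); d=Rt.apply(T[:3,:3]@d)
    return e+d*(z-e[2])/d[2]
E
python3 - <<'E'
from h import *
t=cv2.imread("pics/top0.png"); s=cv2.imread("pics/side0.png")
a=cv2.resize(t[180:230,224:274],(400,400),interpolation=cv2.INTER_CUBIC); b=cv2.resize(s[208:258,291:341],(400,400),interpolation=cv2.INTER_CUBIC)
cv2.imwrite("pics/z.png",np.hstack([a,b]))
hsv=cv2.cvtColor(t,cv2.COLOR_BGR2HSV); m=cv2.inRange(hsv,(100,120,40),(125,255,255)); m[:, :400]=0;m[:,500:]=0
c=max(cv2.findContours(m,0,2)[0],key=cv2.contourArea); (u,r)=cv2.minEnclosingCircle(c); print(u,r,plane("top",u,20))
m=cv2.inRange(cv2.cvtColor(s,cv2.COLOR_BGR2HSV),(100,120,40),(125,255,255)); m[200:]=0;m[:,:280]=0;m[:,360:]=0
c=max(cv2.findContours(m,0,2)[0],key=cv2.contourArea); e=cv2.fitEllipse(c); print(e,plane("side",e[0],20))
g=cv2.medianBlur(cv2.cvtColor(t,cv2.COLOR_BGR2GRAY),3)[150:260,190:315]
cs=cv2.HoughCircles(g,cv2.HOUGH_GRADIENT,1,50,param1=80,param2=15,minRadius=40,maxRadius=52); print(cs)
for z in(150,165): print(plane("top",cs[0,0,:2]+[190,150],z))
print(plane("top",(249.5,205.5),200), two((249.5,205.5),(316,229)))
E
```

```text
(450.0694580078125, 179.2988739013672) 25.463415145874023 [ 559.86896508 -381.04254268   20.        ]
((319.4072265625, 148.8940887451172), (25.06551742553711, 42.25114059448242), 91.72227478027344) [ 556.69746855 -374.09473411   20.        ]
[[[62.5 54.5 45.8]]]
[496.29766742 146.9915104  150.        ]
[495.84027432 144.18100372 165.        ]
[492.58744264 144.62205568 200.        ] (array([492.18241561, 146.6691554 , 189.17075337]), np.float64(1.4219328830474036))
```

View pics/z.png

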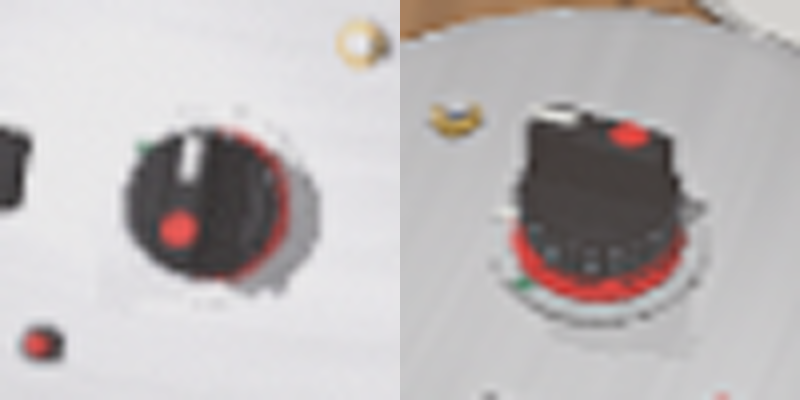

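The zoomed view shows the bar's white mark at top (247.8,199.4) and side (310.8,222.4). The red dot is at top (246.3,208.8) and side (319.5,224.8). The green dot is at top (241.8,198.4) and side (306.6,243.4).

Run:
```python
from h import *
w,r,g=[(plane("top",a,z),plane("side",b,z)) for a,b,z in (((247.75,199.4),(310.75,222.4),211),((246.25,208.75),(319.5,224.75),211),((241.75,198.4),(306.6,243.4),170))]
for i in (0,1):
    d=w[i]-r[i]; print(w[i],r[i],g[i],np.hypot(*d[:2]),np.degrees(np.arctan2(d[1],d[0])))
s=get_state(); print(R.from_rotvec(s["tool_rot"]).as_matrix().round(3))
```

```text
[506.341688   146.29549297 211.        ] [484.97746918 150.02900826 211.        ] [510.83266825 168.86380245 170.        ] 21.68799166088542 -9.912653830680023
[502.62814396 150.11381845 211.        ] [483.25488106 153.91185409 211.        ] [507.38208459 174.15672192 170.        ] 19.74204624764252 -11.091890732592189
[[-0.901  0.433 -0.001]
 [ 0.433  0.901 -0.002]
 [ 0.    -0.002 -1.   ]]
```

{"name": "move_arm", "arguments": {"motion": [[[8.5,-4.2,-3.1,-2.0,0,0,0],[8.5,-4.2,-3.1,-2.0,0,0,0],[8.5,-4.2,-3.1,0,0,0,0],[8.5,-4.2,-3.1,0,0,0,0],[8.5,-4.2,-3.1,0,0,0,0],[8.5,-4.2,-3.1,0,0,0,0],[8.5,-4.2,-3.1,0,0,0,0],[8.5,-4.2,-3.1,0,0,0,0],[8.5,-4.5,-3.0,0,0,0,-0.14],[4,0,0,0,0,0,-0.14]]]}}

```text
t: 1.35
tool_pos: [495.8, 144.5, 271.1]
tool_rot: [0.265, 3.13, -0.001]
contact_force: [-0.7, 1.0, 1.1]
width: 0.812
gripper_force: 0.0
```

{"name": "move_arm", "arguments": {"motion": [[[4,0,0,0,0,0,0],[4,0,0,0,0,0,0],[4,0,0,0,0,0,0]]]}}

```text
t: 1.72
tool_pos: [493.2, 148.5, 271.3]
tool_rot: [-0.263, -3.13, 0.0]
contact_force: [0.5, -0.5, -0.2]
width: 0.469
gripper_force: 0.0
```

Run:
```python
from h import *
s=get_state(); im=camera("wrist")[:,:,::-1]; cv2.imwrite("pics/w1r.png",im); cv2.imwrite("pics/w1.png",im)
np.save("s1.npy",np.r_[s["tool_pos"],s["tool_rot"]])
print(s["tool_pos"],s["tool_rot"],R.from_rotvec(s["tool_rot"]).as_matrix().round(3),s["contact_force"],s["width"],s["joint_pos"])
```

```text
[493.17139984 148.48260323 271.27561715] [-2.62778527e-01 -3.13033532e+00  1.17017200e-04] [[-0.986  0.167 -0.   ]
 [ 0.167  0.986 -0.   ]
 [ 0.    -0.    -1.   ]] [ 0.46085145 -0.49512903 -0.18718136] 0.46914234867859783 [ 7.52430200e-02  3.30220262e-01  1.65593151e+00 -3.76336853e-05
  1.15569667e+00 -1.32803922e+00]
```

View pics/w1.png

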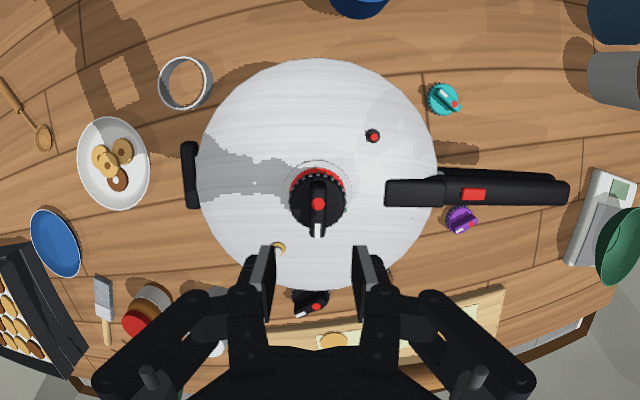

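The wrist view has the cap at about (318,203), with the red dot at (318,204) and the white mark at (318,229). The bar lies along the image column, between the fingers. Next I'll measure it.

Run:
```python
from h import *
im=cv2.imread("pics/w1.png"); v=np.load("s1.npy"); s=dict(tool_pos=v[:3],tool_rot=v[3:])
def cen(m,x0,x1,y0,y1):
    k=np.zeros_like(m);k[y0:y1,x0:x1]=m[y0:y1,x0:x1]; M=cv2.moments(k,True); return (M['m10']/M['m00'],M['m01']/M['m00']),M['m00']
h=cv2.cvtColor(im,cv2.COLOR_BGR2HSV)
red=cv2.inRange(h,(0,150,120),(8,255,255))|cv2.inRange(h,(172,150,120),(180,255,255))
wh=cv2.inRange(h,(0,0,150),(180,60,255)); gr=cv2.inRange(h,(50,80,40),(85,255,255)); dk=cv2.inRange(h,(0,0,0),(180,255,90))
r,n=cen(red,308,328,195,213); w,n2=cen(wh,312,324,221,238)
print(r,n,w,n2)
P=wrist_plane(r,211,s);Q=wrist_plane(w,211,s);d=Q-P;print(P,Q,np.hypot(*d[:2]),np.degrees(np.arctan2(d[1],d[0])))
try:
    g,n=cen(gr,280,360,160,240);print("green",g,n,wrist_plane(g,170,s))
except Exception as e:print(e)
b=im[155:255,265:375]; cv2.imwrite("pics/w1z.png",cv2.resize(b,None,fx=6,fy=6,interpolation=2))
```

```text
(317.89130434782606, 203.52898550724638) 138.0 (317.1807228915663, 230.289156626506) 83.0
[485.47332125 153.06229428 211.        ] [505.87646602 149.22219365 211.        ] 20.761374935574512 -10.659015764471913
green (346.0, 209.5) 2.0 [510.01642808 173.90538455 170.        ]
```

View pics/w1z.png

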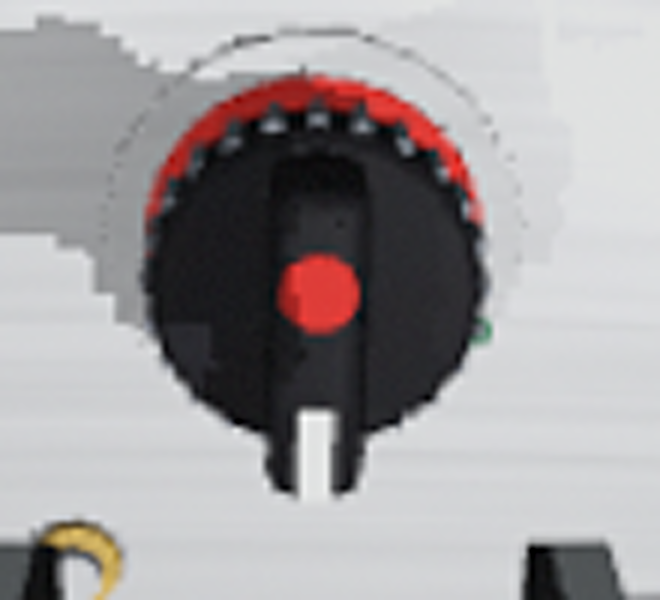

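The zoomed crop shows the bar's top face from about (317,187) to (317,237), and the green dot at (346,210). The bar is at -10.6° and centred near (491.7,151.9), so I'll align and descend to just above the crown.

{"name": "move_arm", "arguments": {"motion": [[[2.4,0.2,0.3,0,0,0,0.01],[2.4,0,0,2.0,0,0,0],[2.4,0,0,2.0,0,0,0],[2.4,0,0,1.5,0,0,0],[2.4,0,0,1.0,0,0,0],[2.4,0,0,0,0,0,0],[2.4,0,0,0,0,0,0]]], "squeeze": 20}}

```text
t: 2.65
tool_pos: [492.7, 151.2, 206.8]
tool_rot: [0.279, 3.128, 0.0]
contact_force: [-0.2, -0.5, 0.0]
width: 0.285
gripper_force: 0.0
```

Run:
```python
from h import *
s=get_state(); im=camera("wrist")[:,:,::-1]; cv2.imwrite("pics/w2.png",cv2.resize(im[150:350,200:440],None,fx=3,fy=3)); print(s["tool_pos"],s["contact_force"],s["width"])
```

```text
[492.71172435 151.15423415 206.79167798] [-0.20656632 -0.45012358  0.02321017] 0.28452754841397165
```

View pics/w2.png

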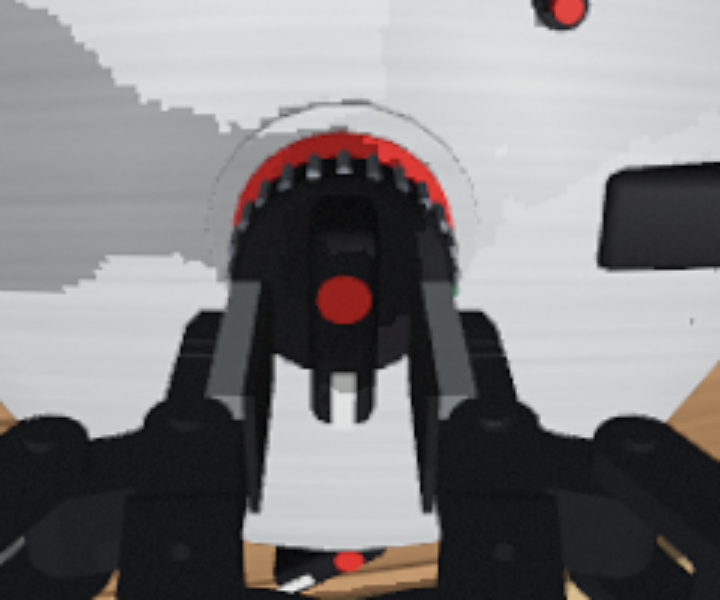

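The fingers straddle the bar, and both midlines fall at crop column 343. I'll narrow the opening and descend to feel for the crown.

{"name": "move_arm", "arguments": {"motion": [[[1.7,0,0,0.5,0,0,0],[1.7,0,0,0.5,0,0,0],[1.7,0,0,0.2,0,0,0],[1.7,0,0,0,0,0,0],[1.7,0,0,0,0,0,0]]]}}

```text
t: 3.32
tool_pos: [492.2, 151.1, 194.3]
tool_rot: [0.279, 3.129, -0.0]
contact_force: [-0.3, 0.5, -0.9]
width: 0.201
gripper_force: 0.0
```

{"name": "move_arm", "arguments": {"motion": [[[1.7,0,0,0.1,0,0,0],[1.7,0,0,0,0,0,0],[1.7,0,0,0,0,0,0]]]}}

```text
t: 3.7
tool_pos: [492.2, 151.1, 193.3]
tool_rot: [0.279, 3.129, 0.0]
contact_force: [0.3, 0.5, -0.2]
width: 0.198
gripper_force: 0.0
```

{"name": "move_arm", "arguments": {"motion": [[[1.7,0,0,0.1,0,0,0],[1.7,0,0,0,0,0,0],[1.7,0,0,0,0,0,0]]]}}

```text
t: 4.08
tool_pos: [492.2, 151.1, 192.3]
tool_rot: [-0.279, -3.129, 0.0]
contact_force: [-0.2, -0.2, 0.2]
width: 0.2
gripper_force: 0.0
```

{"name": "move_arm", "arguments": {"motion": [[[1.7,0,0,0.1,0,0,0],[1.7,0,0,0,0,0,0],[1.7,0,0,0,0,0,0]]]}}

```text
t: 4.45
tool_pos: [492.3, 151.1, 191.4]
tool_rot: [0.279, 3.129, 0.0]
contact_force: [-0.4, 0.4, 1.3]
width: 0.2
gripper_force: 0.7
```

{"name": "move_arm", "arguments": {"motion": [[[1.7,0,0,0.1,0,0,0],[1.7,0,0,0,0,0,0],[1.7,0,0,0,0,0,0]]]}}

```text
t: 4.82
tool_pos: [492.3, 151.1, 191.3]
tool_rot: [0.279, 3.128, 0.0]
contact_force: [-2.4, -1.2, 8.4]
width: 0.201
gripper_force: 3.7
```

Crown contact is at about 191.3. I'll back off slightly and grip.

{"name": "move_arm", "arguments": {"motion": [[[1.7,0,0,-0.15,0,0,0],[1.0,0,0,0,0,0,0],[0.8,0,0,0,0,0,0],[0.8,0,0,0,0,0,0],[0.8,0,0,0,0,0,0],[0.8,0,0,0,0,0,0]]], "squeeze": 25}}

```text
t: 5.58
tool_pos: [492.3, 151.3, 192.0]
tool_rot: [0.279, 3.129, 0.001]
contact_force: [-1.1, 2.0, 5.5]
width: 0.136
gripper_force: 27.1
```

{"name": "move_arm", "arguments": {"motion": [[[0.8,0,0,0.1,0,0,0],[0.8,0,0,0.1,0,0,0],[0.8,0,0,0,0,0,0],[0.8,0,0,0,0,0,0]]]}}

```text
t: 6.08
tool_pos: [492.3, 151.3, 190.7]
tool_rot: [0.279, 3.128, 0.001]
contact_force: [-2.0, 1.5, 9.3]
width: 0.134
gripper_force: 27.7
```

{"name": "move_arm", "arguments": {"motion": [[[0.8,0,0,0.1,0,0,0],[0.8,0,0,0,0,0,0],[0.8,0,0,0,0,0,0]]]}}

```text
t: 6.45
tool_pos: [492.3, 151.3, 189.9]
tool_rot: [0.279, 3.128, 0.001]
contact_force: [-1.6, 0.4, 10.2]
width: 0.138
gripper_force: 27.9
```

{"name": "move_arm", "arguments": {"motion": [[[0.8,0,0,0.1,0,0,0],[0.8,0,0,0.1,0,0,0],[0.8,0,0,0,0,0,0],[0.8,0,0,0,0,0,0]]]}}

```text
t: 6.95
tool_pos: [492.4, 151.3, 188.2]
tool_rot: [0.279, 3.128, 0.001]
contact_force: [-3.3, 1.1, 13.3]
width: 0.133
gripper_force: 28.2
```

{"name": "move_arm", "arguments": {"motion": [[[0.8,0,0,0.05,0,0,0],[0.8,0,0,0,0,0,0],[0.8,0,0,0,0,0,0]]]}}

```text
t: 7.32
tool_pos: [492.4, 151.3, 187.8]
tool_rot: [0.279, 3.128, 0.001]
contact_force: [-3.1, 1.0, 13.6]
width: 0.135
gripper_force: 28.2
```

{"name": "move_arm", "arguments": {"motion": [[[0.8,0,0,0.05,0,0,0],[0.8,0,0,0,0,0,0],[0.8,0,0,0,0,0,0]]]}}

```text
t: 7.7
tool_pos: [492.4, 151.3, 187.4]
tool_rot: [0.279, 3.128, 0.001]
contact_force: [-3.9, 1.0, 14.7]
width: 0.135
gripper_force: 28.4
```

{"name": "move_arm", "arguments": {"motion": [[[0.8,0,0,0.05,0,0,0],[0.8,0,0,0,0,0,0],[0.8,0,0,0,0,0,0]]]}}

```text
t: 8.07
tool_pos: [492.4, 151.3, 187.0]
tool_rot: [0.279, 3.128, 0.001]
contact_force: [-2.8, 0.8, 14.9]
width: 0.134
gripper_force: 28.5
```

{"name": "move_arm", "arguments": {"motion": [[[0.8,0,0,0.05,0,0,0],[0.8,0,0,0,0,0,0],[0.8,0,0,0,0,0,0]]]}}

```text
t: 8.45
tool_pos: [492.4, 151.3, 186.8]
tool_rot: [0.279, 3.128, 0.001]
contact_force: [-4.6, 1.0, 17.3]
width: 0.132
gripper_force: 28.8
```

{"name": "move_arm", "arguments": {"motion": [[[0.8,0,0,0.03,0,0,0],[0.8,0,0,0,0,0,0],[0.8,0,0,0,0,0,0]]]}}

```text
t: 8.82
tool_pos: [492.4, 151.4, 186.7]
tool_rot: [0.279, 3.128, 0.001]
contact_force: [-4.7, 0.4, 18.1]
width: 0.132
gripper_force: 29.0
```

The push is at 18 N and the cap has stiffened onto the seal. Now a small test turn anticlockwise.

{"name": "move_arm", "arguments": {"motion": [[[0.8,0.03,0,0,0,0,0],[0.8,0,0,0,0,0,-0.05],[0.8,0,0,0,0,0,-0.05],[0.8,0,0,0,0,0,0]]]}}

```text
t: 9.32
tool_pos: [492.6, 151.3, 186.7]
tool_rot: [0.121, 3.137, 0.0]
contact_force: [-3.4, 0.8, 18.1]
width: 0.134
gripper_force: 28.8
```

```bash
python3 -c "
from rig import *
s=get_state();print(s['moment'],s['contact_force'])"
```

```text
[0.10215114 0.65111738 0.02300208] [-3.40346357  0.76352305 18.06714671]
```

{"name": "move_arm", "arguments": {"motion": [[[0.8,0,0,0,0,0,-0.1],[0.8,0,0,0,0,0,-0.1],[0.8,0,0,0,0,0,0]]]}}

```text
t: 9.7
tool_pos: [493.1, 151.2, 186.8]
tool_rot: [-0.193, 3.132, -0.0]
contact_force: [-1.8, 1.8, 17.6]
width: 0.135
gripper_force: 28.8
```

```bash
python3 -c "
from rig import *
s=get_state();print(s['moment'],s['contact_force'])"
```

```text
[ 0.08307113  0.49427987 -0.01926106] [-1.78316854  1.76853612 17.56496346]
```

{"name": "move_arm", "arguments": {"motion": [[[0.8,0,0,0,0,0,-0.1],[0.8,0,0,0,0,0,-0.1],[0.8,0,0,0,0,0,-0.1],[0.8,0,0,0,0,0,0]]]}}

```text
t: 10.2
tool_pos: [493.7, 151.3, 186.9]
tool_rot: [-0.658, 3.067, -0.001]
contact_force: [-1.7, 0.9, 16.2]
width: 0.134
gripper_force: 28.7
```

{"name": "move_arm", "arguments": {"motion": [[[0.8,0,0,0,0,0,-0.1],[0.8,0,0,0,0,0,-0.1],[0.8,0,0,0,0,0,-0.1],[0.8,0,0,0,0,0,0],[0.8,0,0,0,0,0,0]]]}}

```text
t: 10.82
tool_pos: [494.0, 151.4, 186.9]
tool_rot: [-1.108, 2.934, -0.002]
contact_force: [-1.0, 1.1, 17.0]
width: 0.131
gripper_force: 28.7
```

Run:
```python
from h import *
s=get_state();print(s['moment'],s['contact_force'],s['joint_pos'])
im=camera("wrist")[:,:,::-1]; cv2.imwrite("pics/w3.png",cv2.resize(im[150:330,220:420],None,fx=3,fy=3))
```

```text
[ 0.11927345  0.19944502 -0.00104913] [-1.02724745  1.08290448 16.9835107 ] [ 8.08085160e-02  4.43138775e-01  1.75298756e+00  2.16159434e-06
  9.39799272e-01 -2.21223612e+00]
```

View pics/w3.png

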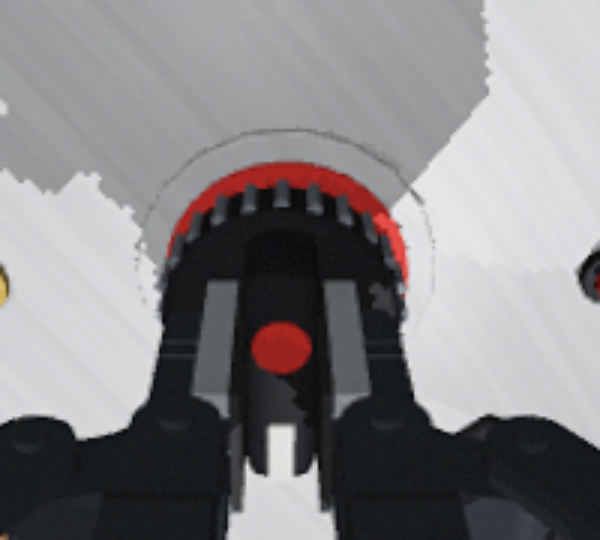

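The bar has turned with the gripper, by about 0.9 rad: the red dot is at crop (281,348) and the white mark at (281,450). I'll finish the turn to 60°.

{"name": "move_arm", "arguments": {"motion": [[[0.8,0,0,0,0,0,-0.08],[0.8,0,0,0,0,0,-0.07],[0.8,0,0,0,0,0,0],[0.8,0,0,0,0,0,0]]]}}

```text
t: 11.38
tool_pos: [494.0, 151.4, 186.9]
tool_rot: [-1.324, 2.843, -0.003]
contact_force: [-1.0, 1.5, 15.4]
width: 0.135
gripper_force: 28.7
```

{"name": "move_arm", "arguments": {"motion": [[[0.8,0,0,-0.2,0,0,0],[0.8,0,0,-0.2,0,0,0],[0.8,0,0,-0.2,0,0,0],[0.8,0,0,-0.2,0,0,0],[0.8,0,0,0,0,0,0],[0.8,0,0,0,0,0,0]]]}}

```text
t: 12.12
tool_pos: [493.9, 151.4, 193.5]
tool_rot: [-1.325, 2.844, -0.002]
contact_force: [0.8, 1.2, 6.6]
width: 0.132
gripper_force: 27.4
```

{"name": "move_arm", "arguments": {"motion": [[[0.8,0,0,-0.2,0,0,0],[0.8,0,0,-0.2,0,0,0],[0.8,0,0,-0.2,0,0,0],[0.8,0,0,0,0,0,0],[0.8,0,0,0,0,0,0]]]}}

```text
t: 12.75
tool_pos: [490.9, 151.0, 197.9]
tool_rot: [1.326, -2.846, -0.001]
contact_force: [-0.0, 0.2, -1.0]
width: 0.132
gripper_force: 26.3
```

{"name": "move_arm", "arguments": {"motion": [[[0.8,0,0,-0.5,0,0,0],[0.8,0,0,-1.0,0,0,0],[0.8,0,0,-1.5,0,0,0],[0.8,0,0,-1.5,0,0,0],[0.8,0,0,-1.5,0,0,0],[0.8,0,0,0,0,0,0],[0.8,0,0,0,0,0,0]]]}}

```text
t: 13.62
tool_pos: [491.6, 151.1, 258.4]
tool_rot: [1.327, -2.847, -0.0]
contact_force: [-0.2, 1.3, -0.6]
width: 0.136
gripper_force: 26.3
```

Run:
```python
from h import *
s=get_state();p=s["tool_pos"];print(p,s['contact_force'],s['joint_pos'])
a=camera("top")[:,:,::-1];b=camera("side")[:,:,::-1];c=camera("wrist")[:,:,::-1]
cv2.imwrite("pics/l.png",np.hstack([cv2.resize(b[170:290,256:376],(400,400)),cv2.resize(c[150:330,230:410],(400,400))]))
Rt=R.from_rotvec(s["tool_rot"]).as_matrix();print(Rt.round(3))
# dish: rim circle mid from top & side masks
for n,(x0,x1,y0,y1) in dict(top=(400,500,130,230),side=(280,360,120,180)).items():
    im=a if n=="top" else b
    m=cv2.inRange(cv2.cvtColor(im,cv2.COLOR_BGR2HSV),(100,120,40),(125,255,255));k=m*0;k[y0:y1,x0:x1]=m[y0:y1,x0:x1]
    cc=max(cv2.findContours(k,0,2)[0],key=cv2.contourArea); h=cv2.convexHull(cc)[:,0]
    w=np.array([plane(n,q,20)[:2] for q in h],np.float32); print(n,cv2.minEnclosingCircle(w))
```

```text
[491.56612901 151.14216821 258.41283342] [-0.23534785  1.31564121 -0.61699636] [ 8.07647130e-02  3.44641700e-01  1.67415614e+00 -3.20010207e-05
  1.12321506e+00 -2.36226254e+00]
[[-0.643 -0.766 -0.   ]
 [-0.766  0.643 -0.   ]
 [ 0.     0.    -1.   ]]
top ((559.6525268554688, -380.6496276855469), 70.77622985839844)
side ((493.74053955078125, -385.1142578125), 27.5214786529541)
```

View pics/l.png

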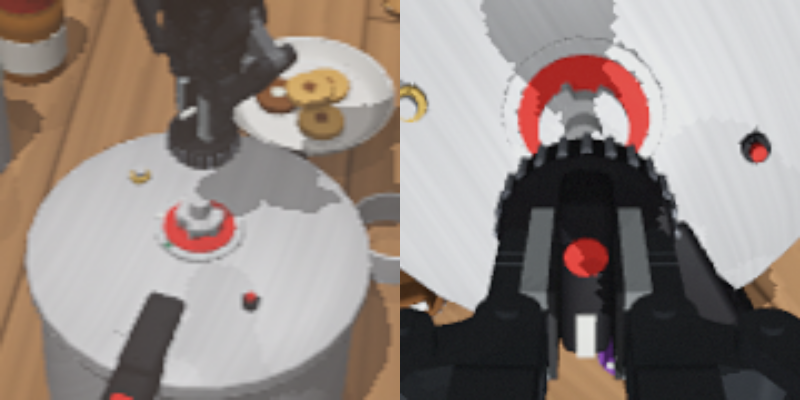

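The cap is lifted clear and upright in the grip, with the bare red seal visible. Rotating back first keeps the last joint in range.

{"name": "move_arm", "arguments": {"motion": [[[0.8,0,0,0,0,0,0.15],[0.8,0,0,0,0,0,0.15],[0.8,0,0,0,0,0,0.15],[0.8,0,0,0,0,0,0.15],[0.8,0,0,0,0,0,0.15],[0.8,0,0,0,0,0,0.15],[0.8,0,0,0,0,0,0.15],[0.8,0,0,0,0,0,0]]]}}

```text
t: 14.78
tool_pos: [491.6, 151.1, 258.0]
tool_rot: [-0.276, -3.128, 0.0]
contact_force: [-0.6, -0.3, -1.2]
width: 0.135
gripper_force: 26.3
```

Run:
```python
from h import *
s=get_state();Rt=R.from_rotvec(s["tool_rot"]);print(s["tool_pos"],Rt.inv().apply(np.array([559,-379,s["tool_pos"][2]])-s["tool_pos"]),s["joint_pos"][5])
```

```text
[491.59287169 151.12954199 257.96428636] [-1.59229053e+02 -5.10124652e+02 -2.95172684e-02] -1.3139953547981358
```

{"name": "move_arm", "arguments": {"motion": [[[0.8,-1.2,-3.0,0,0,0,0],[0.8,-1.6,-5.1,0,0,0,0],[0.8,-1.6,-5.1,0,0,0,0],[0.8,-1.6,-5.1,0,0,0,0],[0.8,-1.6,-5.1,0,0,0,0],[0.8,-1.6,-5.1,0,0,0,0],[0.8,-1.6,-5.1,0,0,0,0],[0.8,-1.6,-5.1,0,0,0,0],[0.8,-1.6,-5.1,0,0,0,0],[0.8,-1.6,-5.1,0,0,0,0]]]}}

```text
t: 16.02
tool_pos: [558.8, -359.4, 257.9]
tool_rot: [-0.275, -3.129, -0.001]
contact_force: [0.3, 0.2, -1.8]
width: 0.134
gripper_force: 26.3
```

{"name": "move_arm", "arguments": {"motion": [[[0.8,-0.3,-2.1,0,0,0,0],[0.8,0,0,0,0,0,0],[0.8,0,0,0,0,0,0],[0.8,0,0,0,0,0,0]]]}}

```text
t: 16.52
tool_pos: [558.3, -376.9, 258.7]
tool_rot: [-0.275, -3.129, -0.001]
contact_force: [-0.3, -0.4, -0.7]
width: 0.135
gripper_force: 26.3
```

Run:
```python
from h import *
s=get_state();p=s["tool_pos"];Rt=R.from_rotvec(s["tool_rot"]);print(p,s["joint_pos"],s["contact_force"],Rt.as_matrix().round(3))
c=camera("wrist")[:,:,::-1];m=cv2.inRange(cv2.cvtColor(c,cv2.COLOR_BGR2HSV),(100,120,40),(125,255,255))
cc=max(cv2.findContours(m,0,2)[0],key=cv2.contourArea); h=cv2.convexHull(cc)[:,0]
w=np.array([wrist_plane(q,20,s)[:2] for q in h],np.float32); print(cv2.boundingRect(cc),cv2.minEnclosingCircle(w)); cv2.imwrite("pics/d.png",c)
```

```text
[ 558.33312985 -376.87243214  258.71487354] [-7.59434636e-01  5.69832985e-01  1.26932489e+00  3.54180567e-04
  1.30327227e+00 -2.15483966e+00] [-0.3468944  -0.38111131 -0.70239633] [[-0.985  0.175 -0.   ]
 [ 0.175  0.985  0.001]
 [ 0.001  0.001 -1.   ]]
(256, 103, 115, 112) ((559.664306640625, -377.8331298828125), 73.8565902709961)
```

View pics/d.png

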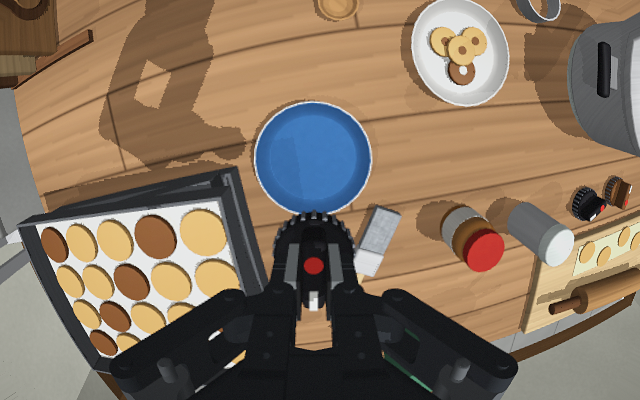

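The wrist view shows the dish at (313,158), with the cap held in front of it. The dish's centre works out at (559.7,-377.8), which is under the tool, so I'll descend.

{"name": "move_arm", "arguments": {"motion": [[[0.8,0,0,3,0,0,0],[0.8,0,0,4,0,0,0],[0.8,0,0,4,0,0,0],[0.8,0,0,4,0,0,0],[0.8,0,0,3.5,0,0,0],[0.8,0,0,2,0,0,0],[0.8,0,0,1.5,0,0,0],[0.8,0,0,0,0,0,0],[0.8,0,0,0,0,0,0]]]}}

```text
t: 17.7
tool_pos: [559.0, -379.6, 39.8]
tool_rot: [0.279, 3.127, -0.003]
contact_force: [0.6, 0.2, -0.3]
width: 0.136
gripper_force: 26.3
```

{"name": "move_arm", "arguments": {"motion": [[[0.8,0,0,0.4,0,0,0],[0.8,0,0,0.3,0,0,0],[0.8,0,0,0.2,0,0,0],[0.8,0,0,0,0,0,0],[0.8,0,0,0,0,0,0]]]}}

```text
t: 18.32
tool_pos: [558.2, -378.9, 29.5]
tool_rot: [-0.279, -3.129, -0.0]
contact_force: [0.2, 0.1, -1.9]
width: 0.131
gripper_force: 26.3
```

{"name": "move_arm", "arguments": {"motion": [[[0.8,0,0,0.3,0,0,0],[0.8,0,0,0.2,0,0,0],[0.8,0,0,0.1,0,0,0],[0.8,0,0,0,0,0,0],[0.8,0,0,0,0,0,0]]]}}

```text
t: 18.95
tool_pos: [558.2, -379.0, 23.6]
tool_rot: [0.279, 3.129, -0.0]
contact_force: [0.3, -0.3, -1.0]
width: 0.135
gripper_force: 26.3
```

{"name": "move_arm", "arguments": {"motion": [[[0.8,0,0,0.1,0,0,0],[0.8,0,0,0,0,0,0],[0.8,0,0,0,0,0,0]]]}}

```text
t: 19.32
tool_pos: [558.2, -378.9, 22.5]
tool_rot: [-0.279, -3.129, 0.0]
contact_force: [0.4, -0.7, -1.1]
width: 0.134
gripper_force: 26.3
```

{"name": "move_arm", "arguments": {"motion": [[[0.8,0,0,0.1,0,0,0],[0.8,0,0,0,0,0,0],[0.8,0,0,0,0,0,0]]]}}

```text
t: 19.7
tool_pos: [558.2, -378.9, 21.4]
tool_rot: [-0.279, -3.129, -0.0]
contact_force: [-0.9, -0.2, -1.4]
width: 0.136
gripper_force: 26.3
```

{"name": "move_arm", "arguments": {"motion": [[[0.8,0,0,0.05,0,0,0],[0.8,0,0,0,0,0,0],[0.8,0,0,0,0,0,0]]]}}

```text
t: 20.08
tool_pos: [558.2, -379.0, 21.2]
tool_rot: [0.279, 3.129, -0.0]
contact_force: [-0.2, -0.3, 0.0]
width: 0.134
gripper_force: 26.4
```

{"name": "move_arm", "arguments": {"motion": [[[0.8,0,0,0.05,0,0,0],[0.8,0,0,0,0,0,0],[0.8,0,0,0,0,0,0]]]}}

```text
t: 20.45
tool_pos: [558.3, -378.9, 21.1]
tool_rot: [0.279, 3.129, -0.0]
contact_force: [-1.3, 1.7, 6.2]
width: 0.134
gripper_force: 27.2
```

The cap is set down with 6 N on the dish, still held. Now I release and withdraw.

{"name": "move_arm", "arguments": {"motion": [[[0.8,0,0,-0.03,0,0,0],[1.4,0,0,0,0,0,0],[1.8,0,0,0,0,0,0],[2.2,0,0,0,0,0,0],[2.4,0,0,0,0,0,0],[2.4,0,0,0,0,0,0],[2.4,0,0,0,0,0,0]]]}}

```text
t: 21.32
tool_pos: [558.2, -378.9, 20.8]
tool_rot: [-0.279, -3.129, -0.0]
contact_force: [0.0, -0.0, -0.6]
width: 0.279
gripper_force: 0.0
```

{"name": "move_arm", "arguments": {"motion": [[[2.4,0,0,-0.5,0,0,0],[2.4,0,0,-1,0,0,0],[2.4,0,0,-2,0,0,0],[2.4,0,0,-4,0,0,0],[2.4,0,0,-4,0,0,0],[2.4,0,0,-4,0,0,0],[2.4,0,0,-2,0,0,0],[2.4,0,0,0,0,0,0],[2.4,0,0,0,0,0,0]]]}}

```text
t: 22.45
tool_pos: [557.7, -378.4, 195.6]
tool_rot: [-0.279, -3.128, -0.001]
contact_force: [-0.3, -0.8, -0.1]
width: 0.283
gripper_force: 0.0
```

Run:
```python
from h import *
s=get_state();print(s["tool_pos"],s["contact_force"])
cv2.imwrite("pics/e.png",np.hstack([cv2.resize(camera("side")[90:210,260:380,::-1],(400,400)),cv2.resize(camera("wrist")[60:300,190:430,::-1],(400,400))]))
```

```text
[ 557.67267371 -378.41417919  195.55626576] [-0.33904733 -0.8320579  -0.14204308]
```

View pics/e.png

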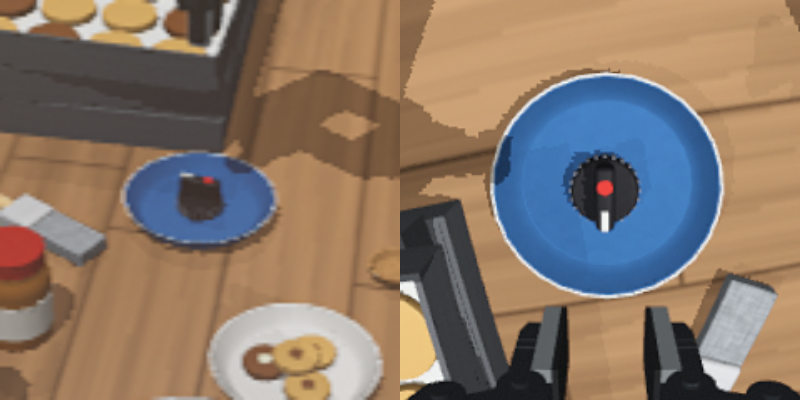

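The cap stands upright in the centre of the blue dish, at crop (605,188), and the gripper is clear.

```bash
python3 -c "
from rig import env
print(env.job_done())"
```

```text
the job is handed in; nothing more can be done
None
```

I took the valve cap off the cooker and set it upright in the middle of the blue dish while still holding it, then withdrew the gripper and handed the job in; no verdict was returned.

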